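# Crank the cell lift up to the light path

### The arm

A 7-joint arm with a two-finger parallel gripper is mounted at the origin on a cart in front of the work surface, level with it; the furniture and walls round the work are solid. World frame = base frame: x ahead of the robot, y to its left, z up, the work surface at z = 0. Lengths are in m, angles in degrees, forces in N, time in s.
With the tool pointing down it reaches from about 0.35 to 0.9 m from the base axis. Payload 8.1 kg.
Tool frame: the origin (TCP) lies midway between the tips of the shut fingers; the grasp point (between the pads) lies 19 mm behind it; z points along the fingers, x is the direction in which the jaws open and shut, and the axes are right-handed (so a half turn about z gives the same grasp; the last joint's range is limited). The gripper opens to 92 mm and grips with 3 to 60 N. Pads are 19 mm wide; open, the fingers measure 130 mm over their backs; the gripper's body (75 mm by 190 mm) begins 47 mm behind the grasp point.
Start: joints at [-70.565, 24.895, 1.432, 90.138, -0.665, 64.973, -4.303], TCP at [0.267, 0.565, 0.227] pointing down, gripper open.
Joint ranges: [-149.89, 149.89], [-25.12, 119.58], [-72.63, 75.52], [4.76, 147.25], [-75.54, 255.54], [6.69, 114.76], [-157.13, 157.13]. Speed limits (degrees/s): [127.2, 127.2, 172.46, 172.46, 180, 180, 180].

### API

Orientations are given as a 3x3 rotation matrix whose columns are the frame's x, y, z axes.
In Python, from station import ctrl gives the robot as it stands.
- The arm moves only by the tool play_rows, never from a script. Its argument "increments" is a list of rows, each a list of 4 numbers: the shift along the world's x, y, z in m, then the turn about the world's z in rad. A call has 1 to 10 rows; each row shifts and turns the commanded pose from where the row before left it; what a row does not reach is not made up. A row lasts 1/8 s, in which the tool goes at most 62.5 mm and 10.7 degrees, less where a joint would pass 70% of its speed; a pose out of reach is approached as far as the arm can. A call with a gripper value outside its range is refused whole. "hand" is the opening in per cent of the stroke, from 0 (shut) to 100 (fully open), set as the call begins (left out, the last holds). The fingers move at their own pace and stop on an object; the grip force is fixed at half the most. Time passes only in rows, so rows that do not move let the fingers close. It gives the time, the measured TCP pose, the force and the opening at its end, in the units of the state.
- ctrl.observe(): the state, without advancing time (a new reading comes with each control period).
- ctrl.snapshot(name): name is "side" or "top"; returns (picture, depth): 480x640x3 uint8, red, green, blue; 480x640 float32, m along the optical axis (not along the pixel's ray), 0 where there is no reading.
- ctrl.get_calibration(name): a dict with "fx", "fy", "cx", "cy" (pixels), "k1" (the pictures are not rectified: a ray, as slopes to the right and down, at radius r is drawn at 1 + k1 r^2 times it, then the intrinsics apply), "rvec" (rotation vector, rad) and "tvec" (3), from world to camera coordinates, as OpenCV has them. Camera axes: x right, y down, z forward; pixel columns grow to the right and rows downward; lengths in m; the calibration is good to about 2 mm. A picture is of the moment at which its call begins. get_calibration takes no time and is no camera call.
- ctrl.job_done(): hands the job in, once; it reports no verdict.
The state is a dict: "t": time; "qpos": joint angles; "joint_velocities": joint speeds; "joint_torque": joint torques, N m; "ee_pos": TCP position; "tcp_rot": TCP orientation; "force": force on the tool from outside, world axes, zero at the start; "ft_torque": the same for the moment, N m; "opening": opening from 0.0 (shut) to 1.0 (fully open).
Only numpy, scipy, OpenCV 4.12 (cv2) and the standard library are available. Lean on these libraries where they do the work, as an engineer would, in place of code of your own. Each camera call takes 0.05 s, during which the arm holds its last target.

### The job

Fit the loose crank on the square end of the lift's drive shaft and wind the table up until the middle of the optical cell's window is level with the light beam between the two black heads of the yoke. Also turn the cell on its table so that it stands in the middle of the beam with its two window faces square to it. Leave the crank on the shaft and the cell standing upright, and do not knock over the two bottles near by.

Things in the scene. Friction and masses are not known exactly. Their poses are not given: they have to be found in the camera images.
- shaft_seat (a point): Centre of the top of a 40 mm dark steel collar, 115 mm over the worktop, on the grey drive column (50 mm wide) at the +y end of the fixed lift stand. Stand axes: z up, table along -y. From it rises the drive shaft: a square 18 mm across flats, 24 mm high, whose angle about z is not measured and differs each time (see or feel it), then a pointed round pilot 17.6 mm thick, 14 mm high.
- shaft_tip (a point): Tip of the drive shaft's pilot, 38 mm above shaft_seat, on the shaft's axis; axes of the stand. The shaft turns stiffly (about 0.15 N m) and stays where it is left. Turned clockwise seen from above it raises the table by 12 mm a turn. It starts at the bottom and cannot be turned further anticlockwise.
- crank_grip (a point): Centre of the crank's black upright handle, a sleeve 27 mm thick and 62 mm tall that spins on its pin with slight friction (0.05 N m), so it can stay gripped while the crank goes round. x points from hub to handle, z up. The handle stands on one end of a flat steel arm, 18 mm wide, its top 35 mm below this point; at the other end a hub hangs down. Crank 0.21 kg, mostly hub.
- crank_socket (a point): Centre of the mouth under the crank's hub, 75 mm along -x and 81 mm below crank_grip, same axes. The mouth is a 22 mm square socket 39 mm deep, sides along x and y, open downwards. Fully fitted it rests on the collar at shaft_seat. It slips over the pilot at any angle, but lands on the square's corners 24 mm higher unless the sides agree within about 0.15 rad (any of four ways).
- crank_rest: Low fixed rest, 150 x 62 mm, on which the crank lies level at the start, handle up, ready to be lifted straight up: hub on the plate at its -x end, arm between two low lips at its +x end. Origin at the centre of its underside.
- lift_table (a joint): Height of the lift's 100 mm square aluminium table above its lowest position, in m (0 to 0.045). The table's top is 66 mm over the worktop when this is 0; its centre is 230 mm along -y of the stand from the shaft.
- cell_window (a point): Centre of the optical cell and of its window. The cell is a loose grey upright block (0.15 kg) on the lift's table, 46 mm along its x (plain ends, the place to grip), 30 mm along its y, 84 mm high, the centre 42 mm above its foot. A window 32 mm wide and 16 mm high goes through it along y, from one broad face to the other; z up.
- beam (a point): Middle of the light path, half-way between the two black heads (28 mm thick, 132 mm apart) of the fixed grey yoke behind the table, over the middle of the table. The beam runs level along this point's y; z up. Its height differs each time, 16 to 34 mm above the cell's window at the start. The yoke's cross bar lies 118 mm away along +x.
- acid_bottle: Brown bottle, 60 mm across, 135 mm tall, stands on the worktop to the right; origin at the centre of its foot, z up. Not to be knocked over.
- standard_a: Small white bottle, 37 mm across, 88 mm tall, stands on the worktop to the left; origin at the centre of its foot, z up. Not to be knocked over.

How it is judged:
By the outcome, as a careful person would: the job done as asked, in the order asked, and still so for the second after the job is handed in, with the robot touching nothing.
It also fails if it takes over 72 s, if anything falls off the work surface, if the arm or the gripper's body presses on something with over 40 N, if the wrist force passes 120 N, or if a joint passes its speed limit or range.

## Working session

There is one attempt and no reset: what is moved stays moved. The work goes in short steps, Python scripts to look and compute and a tool call to move; the robot and the scene stay as the last step left them, time stands still between calls to the robot, and variables do not carry over. Pictures are saved under pics/ and viewed, and the job is handed in when it is done.

Besides the shell and the picture viewer there is one more tool, called after ">>>" as name([rows], argument=value, ...), one row to a line, values as JSON. play_rows: Moves the arm, as the interface text tells. Its arguments: {"type":"object","properties":{"increments":{"type":"array"},"hand":{"type":"number"}},"required":["increments"]}

```bash
ls; mkdir -p pics
cat > h.py <<'E'
import numpy as np, cv2
from station import ctrl
def cal(n):
    c=ctrl.get_calibration(n); K=np.array([[c['fx'],0,c['cx']],[0,c['fy'],c['cy']],[0,0,1.]])
    R=cv2.Rodrigues(np.array(c['rvec'],float))[0]; t=np.array(c['tvec'],float).ravel()
    return K,c['k1'],R,t
def snap(n,f):
    p,d=ctrl.snapshot(n); cv2.imwrite(f'pics/{f}.png',p[:,:,::-1]); np.save(f'pics/{f}.npy',d); return p,d
def slopes(n,uv):
    K,k1,R,t=cal(n); D=np.array([k1,0,0,0,0.])
    return cv2.undistortPoints(np.array(uv,float).reshape(-1,1,2),K,D).reshape(-1,2)
def rays(n,uv):
    K,k1,R,t=cal(n); s=slopes(n,uv); d=np.c_[s,np.ones(len(s))]@R
    return -R.T@t,d
def onz(n,uv,z):
    o,d=rays(n,uv); return o+d*((z-o[2])/d[:,2])[:,None]
def cloud(n,dep):
    K,k1,R,t=cal(n); v,u=np.mgrid[0:480,0:640]
    o,d=rays(n,np.c_[u.ravel(),v.ravel()]); P=o+d*dep.ravel()[:,None]
    P[dep.ravel()==0]=np.nan
    return P.reshape(480,640,3)
def proj(n,P):
    K,k1,R,t=cal(n); return cv2.projectPoints(np.array(P,float).reshape(-1,3),cv2.Rodrigues(R)[0],t,K,np.array([k1,0,0,0,0.]))[0].reshape(-1,2)
def tri(u1,u2):
    o1,d1=rays('side',[u1]);o2,d2=rays('top',[u2]);d1=d1[0];d2=d2[0]
    s=np.linalg.lstsq(np.c_[d1,-d2],o2-o1,rcond=None)[0]
    a=o1+s[0]*d1;b=o2+s[1]*d2
    return (a+b)/2,np.linalg.norm(a-b)
E
python3 - <<'E'
from h import *
for n in ('side','top'):
    snap(n,n+'0'); K,k,R,t=cal(n); print(n,K.tolist(),k,-R.T@t,R[2])
s=ctrl.observe(); print({k:np.round(v,3).tolist() for k,v in s.items()})
E
```

```text
pics
side [[592.1523546302539, 0.0, 329.09014632397236], [0.0, 592.1523546302539, 244.34923871458145], [0.0, 0.0, 1.0]] -0.06509906008696825 [0.47401225 1.53746485 0.71450192] [ 0.03277161 -0.92638236 -0.37515564]
top [[437.3860246621781, 0.0, 310.307807921291], [0.0, 437.3860246621781, 235.29715550608006], [0.0, 0.0, 1.0]] -0.10909782331338577 [0.41989673 0.05307895 1.08957059] [ 0.09209103  0.01112496 -0.99568844]
{'t': 0.1, 'qpos': [-70.564, 24.932, 1.432, 90.183, -0.666, 64.975, -4.3], 'joint_velocities': [0.061, -0.24, 0.01, -0.068, -0.092, 0.011, 0.051], 'joint_torque': [0.002, -66.913, 0.988, -31.515, -0.06, 0.037, 0.0], 'ee_pos': [0.267, 0.565, 0.226], 'tcp_rot': [[0.428, 0.904, -0.001], [0.904, -0.428, -0.001], [-0.001, 0.0, -1.0]], 'force': [0.13, -0.012, -0.34], 'ft_torque': [0.0, 0.043, 0.062], 'opening': 0.999}
```

View pics/side0.png

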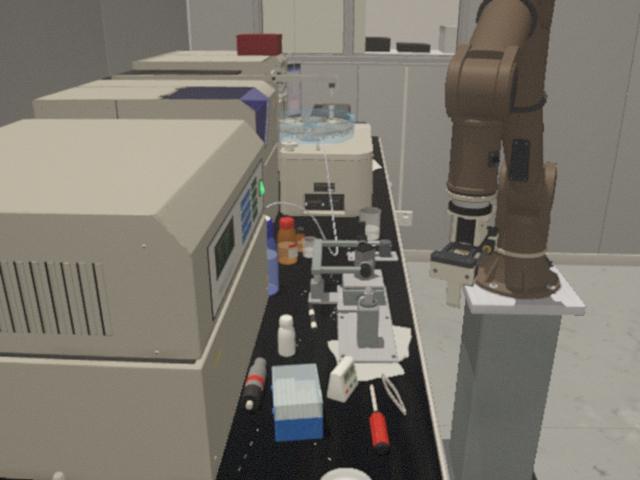

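View pics/top0.png

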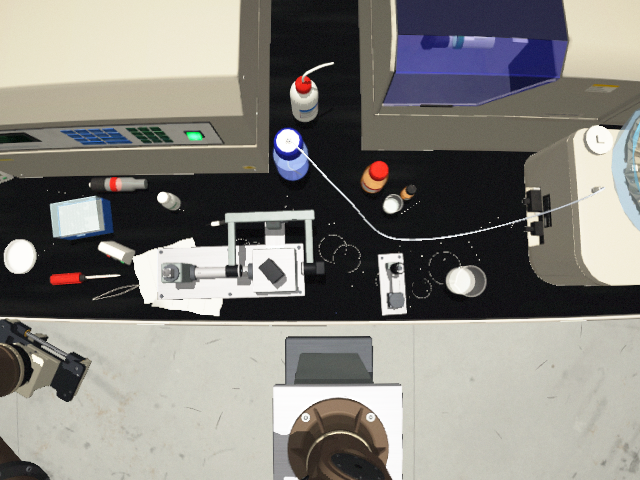

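The side view shows the lift stand (around 365,300), the white bottle at (287,337) and the brown bottle at (288,240). The top view shows the stand at (230,272), with the shaft near (172,271) and the cell at (272,273). The crank on its rest is at (393,285). I'll enlarge these next.

Run:
```python
from h import *
t=cv2.imread('pics/top0.png'); s=cv2.imread('pics/side0.png')
a=cv2.resize(t[200:325,140:330],None,fx=4,fy=4,interpolation=cv2.INTER_CUBIC);cv2.imwrite('pics/z1.png',a)
a=cv2.resize(t[240:325,365:420],None,fx=7,fy=7,interpolation=cv2.INTER_CUBIC);cv2.imwrite('pics/z2.png',a)
a=cv2.resize(s[230:370,300:420],None,fx=4,fy=4,interpolation=cv2.INTER_CUBIC);cv2.imwrite('pics/z3.png',a)
```

```text
(no output)
```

View pics/z1.png

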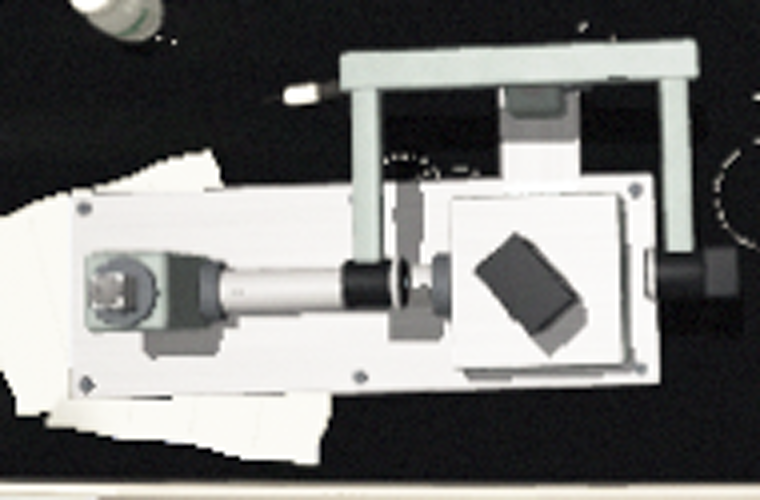

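View pics/z2.png

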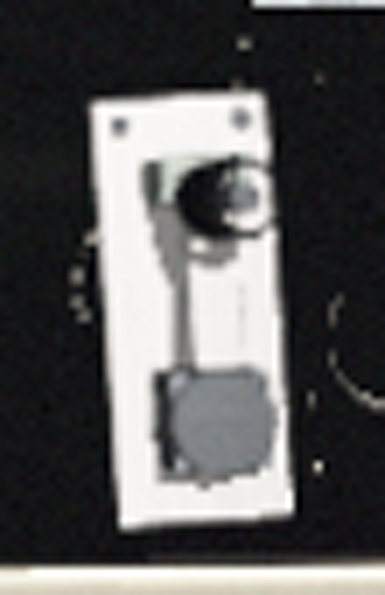

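View pics/z3.png

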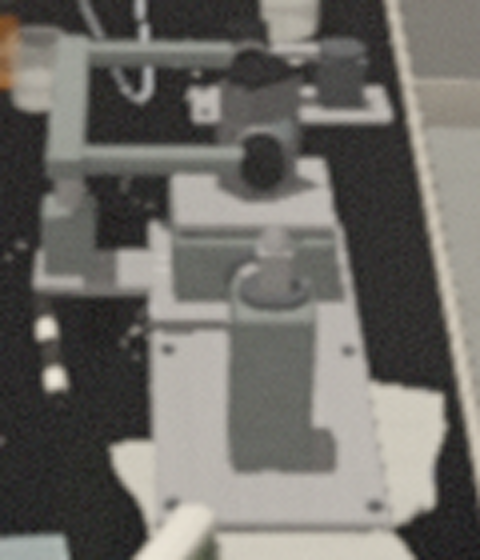

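Run:
```python
from h import *
d=np.load('pics/top0.npy'); C=cloud('top',d); np.save('pics/C.npy',C)
np.set_printoptions(precision=3,suppress=True)
z=C[...,2]
def blob(m,name):
    n,l,st,ce=cv2.connectedComponentsWithStats(m.astype(np.uint8))
    for i in range(1,n):
        if st[i,4]>25:
            P=C[l==i]; r=cv2.minAreaRect(P[:,:2].astype(np.float32)*1000)
            print(name,st[i],'med',np.nanmedian(P,0),'rect',np.round(r[0],1),np.round(r[1],1),round(r[2],1))
roi=np.zeros((480,640),bool); roi[200:325,140:420]=1
for nm,a,b in [('celltop',.142,.16),('table',.06,.072),('collar',.11,.12),('plate',.006,.03),('yoke',.16,.25),('crank',.05,.12)]:
    blob(roi&(z>a)&(z<b),nm)
# heights rows
print('bg',np.nanmedian(z[300:315,330:370]))
for v in range(262,282,2): print(v,z[v,150:186:2])
print('crank')
for v in range(252,316,3): print(v,z[v,378:412:2])
```

```text
celltop [259 258  25  26 332] med [0.43  0.149 0.15 ] rect [430.8 149.5] [47.9 32.2] 41.9
celltop [162 268   9   9  43] med [0.428 0.377 0.147] rect [427.1 381. ] [16.  18.8] 30.0
table [ 252  248   44   45 1449] med [0.436 0.145 0.066] rect [433.7 151.2] [100.4 100.3] 2.0
table [186 264   3  18  28] med [0.426 0.357 0.066] rect [427.6 356.5] [40.2  2.5] 1.2
collar [162 263  20  19 178] med [0.428 0.374 0.114] rect [428.1 378.6] [41.6 44.2] 2.1
collar [393 263  12  12  52] med [ 0.434 -0.129  0.115] rect [ 435.  -132.5] [24.3 24.5] 89.4
plate [170 200  10  10  38] med [0.595 0.4   0.018] rect [595.9 403.5] [ 9.9 31. ] 53.4
plate [386 200  13  11 122] med [ 0.594 -0.138  0.022] rect [ 593.  -137.6] [30.4 25.7] 89.7
plate [383 202  11  12  29] med [ 0.581 -0.12   0.017] rect [ 583.5 -125. ] [35.3 12.3] 43.5
plate [209 220  18   7  72] med [0.551 0.296 0.01 ] rect [552. 298.] [11.7 43.3] 8.0
plate [ 152  222  153   87 4509] med [0.426 0.296 0.01 ] rect [449.  272.3] [189.8 385.4] 5.3
plate [379 254  28  61 419] med [ 0.406 -0.121  0.008] rect [ 399.2 -135.2] [146.6  62.1] 3.4
plate [399
[... 4119 characters left out ...]
4  0.055  0.052  0.053
  0.052  0.052  0.051  0.052  0.002  0.005  0.   ]
303 [-0.     0.002  0.008  0.002  0.007  0.035  0.05   0.054  0.051  0.052
  0.052  0.054  0.054  0.006  0.002  0.     0.001]
306 [-0.004  0.003  0.004  0.006  0.007  0.03   0.047  0.052  0.052  0.048
  0.053  0.054  0.045  0.006  0.009  0.002  0.   ]
309 [ 0.001  0.001  0.007  0.008  0.009  0.003  0.006  0.008  0.009  0.005
  0.003  0.002  0.002  0.007  0.006 -0.003  0.001]
312 [ 0.002 -0.001  0.01   0.008  0.006  0.005  0.004  0.004  0.004  0.004
  0.008  0.005  0.003  0.004  0.004 -0.003  0.   ]
315 [-0.004 -0.    -0.001  0.    -0.001 -0.001  0.    -0.    -0.001 -0.
 -0.    -0.003  0.002  0.001 -0.002 -0.002  0.005]
```

Run:
```python
from h import *
np.set_printoptions(precision=3,suppress=True,linewidth=160)
t=cv2.imread('pics/top0.png'); s=cv2.imread('pics/side0.png')
a=cv2.resize(t[256:288,152:194],None,fx=16,fy=16,interpolation=cv2.INTER_CUBIC);cv2.imwrite('pics/z4.png',a)
a=cv2.resize(s[232:320,305:400],None,fx=7,fy=6.8,interpolation=cv2.INTER_CUBIC);cv2.imwrite('pics/z5.png',a)
a=cv2.resize(t[250:300,220:330],None,fx=7,fy=7,interpolation=cv2.INTER_CUBIC);cv2.imwrite('pics/z6.png',a)
C=np.load('pics/C.npy')
print('headL z',C[264:280:2,224:242:2,2]); print('headR',C[262:276:2,302:326:2,2])
P=C.reshape(-1,3); m=(P[:,2]>.17)&(P[:,0]>.1)&(P[:,0]<.8)&(P[:,1]<.75)&(P[:,1]>-.4)
Q=P[m]
for y in np.arange(-.4,.75,.1):
    q=Q[(Q[:,1]>=y)&(Q[:,1]<y+.1)]
    if len(q): i=q[:,0].argmin(); print('tall y',round(y,1),'min',q[i],len(q))
```

```text
headL z [[0.009 0.009 0.132 0.13  0.133 0.131 0.014 0.13  0.125]
 [0.011 0.131 0.133 0.131 0.133 0.137 0.135 0.136 0.132]
 [0.042 0.136 0.14  0.138 0.137 0.138 0.136 0.138 0.137]
 [0.045 0.138 0.137 0.134 0.139 0.141 0.138 0.141 0.139]
 [0.045 0.139 0.138 0.139 0.136 0.139 0.136 0.143 0.137]
 [0.042 0.137 0.139 0.137 0.135 0.138 0.138 0.136 0.133]
 [0.04  0.133 0.132 0.128 0.131 0.13  0.132 0.133 0.129]
 [0.016 0.008 0.009 0.009 0.008 0.01  0.01  0.01  0.008]]
headR [[0.132 0.126 0.127 0.131 0.132 0.129 0.13  0.137 0.142 0.139 0.139 0.139]
 [0.139 0.135 0.136 0.135 0.136 0.135 0.135 0.139 0.144 0.141 0.138 0.139]
 [0.139 0.139 0.138 0.14  0.141 0.134 0.138 0.139 0.139 0.139 0.143 0.138]
 [0.14  0.137 0.138 0.138 0.14  0.139 0.142 0.14  0.139 0.141 0.141 0.139]
 [0.139 0.139 0.137 0.137 0.136 0.14  0.137 0.141 0.14  0.138 0.139 0.14 ]
 [0.139 0.137 0.133 0.134 0.138 0.136 0.135 0.14  0.138 0.141 0.141 0.14 ]
 [0.132 0.128 0.13  0.131 0.13  0.129 0.131 0.138 0.139 0.139 0.139 0.135]]
tall y -0.4 min [ 0.729 -0.314  0.434] 5561
tall y -0.3 min [ 0.729 -0.214  0.421] 5986
tall y -0.2 min [ 0.726 -0.194  0.331] 6321
tall y -0.1 min [ 0.575 -0.021  0.172] 3229
tall y -0.0 min [0.592 0.001 0.198] 328
tall y 0.1 min [0.669 0.11  0.19 ] 4453
tall y 0.2 min [0.666 0.27  0.329] 7705
tall y 0.3 min [0.209 0.327 0.661] 8396
tall y 0.4 min [0.194 0.497 0.333] 7582
tall y 0.5 min [0.197 0.5   0.299] 8405
tall y 0.6 min [0.276 0.61  0.233] 1669
tall y 0.7 min [0.674 0.702 0.276] 196
```

View pics/z4.png

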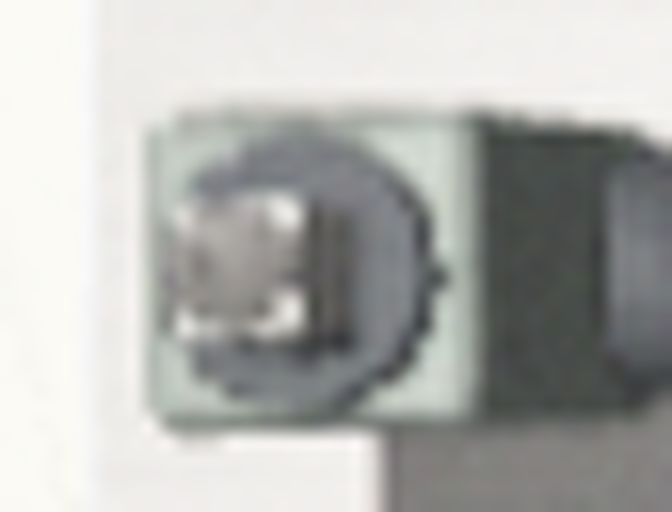

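View pics/z5.png

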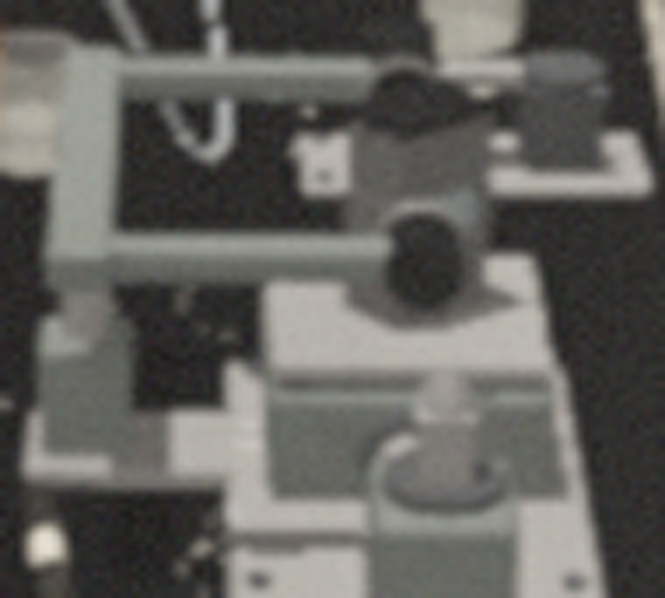

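View pics/z6.png

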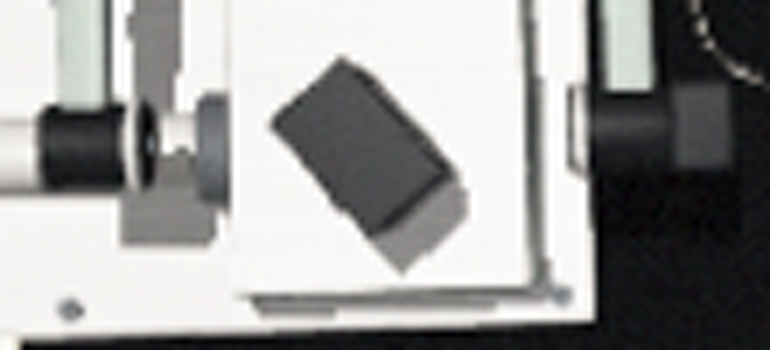

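The top zoom shows the square's four bright corners at about (190,205), (292,205), (187,325) and (290,325) in the zoom, so it is nearly aligned with the world axes. The heads are black cylinders with tops near z=0.139. Next I'll fit these, the handle and the hub.

```bash
cat > m1.py <<'E'
from h import *
from scipy.optimize import least_squares
np.set_printoptions(precision=4,suppress=True,linewidth=160)
C=np.load('pics/C.npy'); im=cv2.imread('pics/top0.png'); g=cv2.cvtColor(im,cv2.COLOR_BGR2GRAY).astype(int)
# head cylinders
cents=[]
for nm,(u0,u1,v0,v1) in dict(L=(225,238,260,284),R=(304,315,258,282)).items():
    m=np.zeros(g.shape,bool); m[v0:v1,u0:u1]=1
    m&=(g<70)&(C[...,2]>.115)
    P=C[m]; f=lambda p,r=.014: np.hypot(P[:,0]-p[0],P[:,2]-p[1])-r
    r=least_squares(f,[.43,.125],loss='soft_l1',f_scale=.002); 
    r2=least_squares(lambda p:np.hypot(P[:,0]-p[0],P[:,2]-p[1])-p[2],[.43,.125,.014],loss='soft_l1',f_scale=.002)
    print(nm,m.sum(),'x,z',r.x,'free',r2.x,'y rng',np.nanpercentile(P[:,1],[2,50,98]),'x rng',np.nanpercentile(P[:,0],[2,98]),'zmax',np.nanpercentile(P[:,2],[80,95]))
# yoke bar cross bar fit
m=(C[...,2]>.12)&(C[...,2]<.16)&(C[...,0]>.53)&(C[...,0]<.58)&(C[...,1]<.28)&(C[...,1]>.03)
P=C[m]; print('crossbar',cv2.minAreaRect((P[:,:2]*1000).astype(np.float32)),np.nanmedian(P[:,2]))
# table edges
m=np.abs(C[...,2]-.066)<.006; m[:, :248]=0;m[:,298:]=0;m[:245]=0;m[296:]=0
P=C[m]; print('table',cv2.minAreaRect((P[:,:2]*1000).astype(np.float32)))
m=np.abs(C[...,2]-.150)<.008; m[:, :255]=0;m[:,290:]=0;m[:255]=0;m[290:]=0
P=C[m]; print('cell',cv2.minAreaRect((P[:,:2]*1000).astype(np.float32)))
mm=((g<75)).astype(np.uint8); mm[:, :255]=0;mm[:,290:]=0;mm[:255]=0;mm[289:]=0
n,l,st,ce=cv2.connectedComponentsWithStats(mm); i=1+st[1:,4].argmax(); uv=np.argwhere(l==i)[:,::-1]; P=onz('top',uv,.15)
print('cell colour',st[i],cv2.minAreaRect((P[:,:2]*1000).astype(np.float32)),P[:,:2].mean(0))
# plate
m=(g>170)&(C[...,2]>.004)&(C[...,2]<.015); 
# shaft corners
sub=g[264:282,160:174]; print(sub)
# handle & hub
for nm,z0,z1,zz in (('hub',.040,.066,.053),):
    m=(C[...,2]>z0)&(C[...,2]<z1); m[:294]=0; m[:,:388]=0; m[:,408:]=0; m[310:]=0
    P=C[m]; print(nm,m.sum(),np.median(P,0),cv2.minAreaRect((P[:,:2]*1000).astype(np.float32)))
print(g[258:280,386:412])
E
python3 m1.py
```

```text
L 128 x,z [0.4311 0.1246] free [0.4311 0.1262 0.0127] y rng [0.225  0.237  0.2487] x rng [0.4195 0.4436] zmax [0.1388 0.1399]
R 130 x,z [0.4367 0.1247] free [0.4367 0.125  0.0138] y rng [0.0559 0.0667 0.0777] x rng [0.4236 0.4499] zmax [0.1385 0.1403]
crossbar ((547.743408203125, 154.53524780273438), (34.42228317260742, 198.31512451171875), 0.3240891396999359) 0.13220620691700724
table ((433.7467956542969, 151.17630004882812), (100.35702514648438, 100.32229614257812), 2.0033528804779053)
cell ((430.772705078125, 149.53628540039062), (47.929100036621094, 32.22313690185547), 41.92645263671875)
cell colour [269 260  15  23  51] ((428.7619323730469, 146.00184631347656), (42.840919494628906, 30.778297424316406), 42.63898849487305) [0.423  0.1369]
[[234 197 199 187 188 191 184 167 159 146 139 137 146 157]
 [234 189 199 200 198 189 179 139 131 126 132 127 125 128]
 [234 189 201 198 174 152 145 125 126 130 127 128 129 133]
 [236 192 197 182 136 127 127 125 130 130 131 132 131 130]
 [236 190 196 185 162 138 153 175 183 207 173 116 120 126]
 [235 186 190 214 171 160 165 174 171 222 213  96 104
[... 2504 characters left out ...]
  60  82  91  88 179 241 148  19  20  15  21  17  22  20]
 [217 134 133 133 120 116 170 195 139  87  86  92 119 186 209 205 234 245 142  18  19  21  19  15  14  17]
 [232 172 135 132 123 113 191 226 179 132 131 129 149 231 243 240 241 239 129  18  20  20  14  20  23  24]
 [245 213 133 131 126 115 124 133 129 127 129 130 153 230 243 241 241 241 135  22  19  21  21  24  18  18]
 [245 213 134 130 127 130 177 166 131 128 128 182 216 238 243 241 241 242 140  26  18  18  16  23  24  22]
 [245 232 174 131 129 143 228 227 204 201 204 232 246 244 242 240 240 242 147  31  20  17  17  19  17  20]
 [245 246 211 131 133 134 225 244 244 243 241 242 243 243 243 241 241 243 146  37  19  20  21  18  19  20]]
```

Run:
```python
from h import *
np.set_printoptions(precision=4,suppress=True,linewidth=160)
g=cv2.cvtColor(cv2.imread('pics/top0.png'),cv2.COLOR_BGR2GRAY).astype(float)
def spot(u0,u1,v0,v1,th=168):
    v,u=np.mgrid[v0:v1,u0:u1]; w=np.clip(g[v0:v1,u0:u1]-th,0,None); return np.array([(u*w).sum()/w.sum(),(v*w).sum()/w.sum()])
TL,TR,BL,BR=spot(163,166,268,271),spot(168,171,268,271),spot(163,166,274,278,160),spot(168,171,273,277)
W=onz('top',[TL,TR,BL,BR],.139)[:,:2]; print(TL,TR,BL,BR); print(W,'centre',W.mean(0))
for a,b in ((0,1),(2,3)): d=W[a]-W[b]; print('y-edge ang',np.degrees(np.arctan2(-d[0],d[1])))
for a,b in ((0,2),(1,3)): d=W[a]-W[b]; print('x-edge ang',np.degrees(np.arctan2(d[1],d[0])))
h=onz('top',[[398.5,268.2]],.119)[0]; u=onz('top',[[396.7,300.4]],.053)[0]
d=h-u; print('handle',h,'hub',u,'dist',np.hypot(*d[:2]),'ang',np.degrees(np.arctan2(d[1],d[0])))
# side view
ds=np.load('pics/side0.npy'); S=cloud('side',ds)
gs=cv2.cvtColor(cv2.imread('pics/side0.png'),cv2.COLOR_BGR2GRAY)
m=np.zeros(gs.shape,np.uint8); m[258:280,356:376]=1; m&=(gs<60).astype(np.uint8)
n,l,st,ce=cv2.connectedComponentsWithStats(m); i=1+st[1:,4].argmax(); print('near head disc',st[i],ce[i])
P=S[l==i]; print('cloud med',np.nanmedian(P,0))
o,dd=rays('side',[ce[i]]); 
for y in (.245,.25,.255): print(y,(o+dd*((y-o[1])/dd[:,1])[:,None])[0])
# shaft tip in side: zoom (443,375)
for uv in ([368.3,287],):
    o,dd=rays('side',[uv]); y=.381; print('tip ray at y=.381',(o+dd*((y-o[1])/dd[:,1])[:,None])[0])
```

```text
[163.2857 269.2095] [169.1928 268.6747] [163.4514 275.9306] [169.2555 275.2117]
[[0.434  0.3881]
 [0.4353 0.3747]
 [0.4193 0.3874]
 [0.4209 0.3743]] centre [0.4274 0.3811]
y-edge ang 5.175755200249461
y-edge ang 7.082448495466577
x-edge ang 2.7020547474406174
x-edge ang 1.7610788135973514
handle [ 0.4355 -0.1316  0.119 ] hub [ 0.3608 -0.1386  0.053 ] dist 0.07511066301395462 ang 5.37019254788163
near head disc [361 264  10  13 105] [365.3524 270.2286]
cloud med [0.4332 0.2498 0.1288]
0.245 [0.4325 0.245  0.1262]
0.25 [0.4326 0.25   0.1284]
0.255 [0.4328 0.255  0.1307]
tip ray at y=.381 [0.4293 0.381  0.1483]
```

Run:
```python
from h import *
from scipy.optimize import least_squares
np.set_printoptions(precision=4,suppress=True,linewidth=160)
S=cloud('side',np.load('pics/side0.npy')); gs=cv2.cvtColor(cv2.imread('pics/side0.png'),cv2.COLOR_BGR2GRAY)
X,Y,Z=S[...,0],S[...,1],S[...,2]
def st(n,m): P=S[m]; print(n,m.sum(),np.nanmedian(P,0),np.nanpercentile(P,[5,95],0).ravel())
st('table',(X>.39)&(X<.475)&(Y>.11)&(Y<.195)&(Z>.055)&(Z<.08))
st('plate',(X>.36)&(X<.5)&(Y>.28)&(Y<.34)&(Z>.0)&(Z<.025))
st('work',(X>.3)&(X<.34)&(Y>.1)&(Y<.3)&(Z>-.01)&(Z<.01))
st('celltop',(X>.42)&(X<.445)&(Y>.135)&(Y<.165)&(Z>.143))
st('collar',(X>.41)&(X<.45)&(Y>.36)&(Y<.4)&(Z>.105)&(Z<.125))
st('tip',(X>.415)&(X<.44)&(Y>.36)&(Y<.4)&(Z>.145))
for nm,a,b in(('near',.22,.253),('far',.03,.085)):
    m=(gs<60)&(X>.41)&(X<.455)&(Y>a)&(Y<b)&(Z>.105)&(Z<.15); st(nm,m)
g=gs[255:285,352:380]; print(g)
```

```text
table 353 [0.4301 0.1683 0.0646] [0.3932 0.1298 0.0621 0.4709 0.1917 0.0742]
plate 420 [0.4571 0.3116 0.008 ] [0.3721 0.2826 0.0054 0.4928 0.3371 0.0104]
work 535 [ 0.3216  0.2117 -0.003 ] [ 0.3037  0.1134 -0.008   0.3381  0.2908  0.0003]
celltop 44 [0.4323 0.1485 0.1478] [0.4222 0.1356 0.146  0.4448 0.1604 0.1499]
collar 153 [0.4312 0.3902 0.113 ] [0.4118 0.3726 0.1059 0.4471 0.3991 0.1232]
tip 18 [0.4279 0.3847 0.1467] [0.4234 0.3805 0.1453 0.4325 0.3912 0.1503]
near 89 [0.4333 0.2493 0.1301] [0.4237 0.2343 0.1164 0.4407 0.2524 0.1367]
far 46 [0.4409 0.054  0.1362] [0.4302 0.0399 0.1278 0.4515 0.0842 0.1393]
[[181 180 156 113  94  94  94  95  93  93  89  89  87  88  89  87  85  85  87  89  85  88  89 101 104 109 106  89]
 [175 179 159 108  94  94  94  93  96  96  91  86  83  87  83  89  90  88  89  88  84  89  98 123 135 135 134 124]
 [160 177 157 112  92  96  94  92  89  94  92  87  84  86  88  92  84  86  87  87  86  88 117 152 172 174 175 166]
 [159 173 157 113  93  89  94  90  97  98  90  87  88  86  84  84  87  90  87  89  89  92 118 156 175 183 180 178]
 [164 169 148 115  98 
[... 2268 characters left out ...]
 182 184]
 [180 180 180 179 174 169 154 133 117  98  97  96  93 103 103 105 110 123 137 142 161 175 175 178 183 183 184 184]
 [179 178 177 181 180 178 176 168 153 140 133 133 136 140 140 141 145 157 173 176 178 182 181 181 183 184 183 181]
 [181 181 177 177 178 181 181 181 177 174 173 173 175 177 177 176 176 178 181 182 183 182 182 183 184 183 185 183]
 [180 178 179 176 178 182 179 182 184 184 181 182 183 184 183 181 183 183 182 183 183 182 180 183 181 181 183 186]
 [180 178 177 177 181 179 180 178 179 179 180 182 181 178 182 183 182 182 182 183 185 183 183 184 182 183 184 184]
 [179 177 178 180 178 180 178 179 180 181 180 180 181 182 179 182 181 181 178 182 182 182 185 184 181 182 182 185]]
```

Run:
```python
from h import *
np.set_printoptions(precision=2,suppress=True,linewidth=160)
c,s=np.cos(np.radians(2)),np.sin(np.radians(2)); R=np.array([[c,-s],[s,c]]); tc=np.array([.4337,.1512])
P=[];n=[]
for a in (-1,1):
    for b in (-1,1):
        P.append([*(tc+R@[a*.05,b*.05]),.066]);n.append(('table',a,b))
sh=tc+R@[0,.23]; P.append([*sh,.153]);n.append('tip'); P.append([*(sh+[0,.02]),.115]);n.append('collar near');P.append([*(sh+[.02,0]),.115]);n.append('collar +x');P.append([*(sh-[.02,0]),.115]);n.append('collar -x')
for z in (.125,.128):
    for y in (.0867,.098): P.append([*(tc+R@[0,y]),z]);n.append(('face',y,z))
q=proj('side',P); qt=proj('top',P)
s_=cv2.imread('pics/side0.png'); big=cv2.resize(s_[232:320,305:400],None,fx=7,fy=6.8,interpolation=cv2.INTER_CUBIC)
for p,nm,t in zip(q,n,qt):
    print(nm,p,t); cv2.circle(big,(int((p[0]+.5-305)*7),int((p[1]+.5-232)*6.8)),3,(0,0,255),-1)
cv2.imwrite('pics/z7.png',big)
```

```text
('table', -1, -1) [381.36 268.48] [295.46 290.56]
('table', -1, 1) [384.5  284.98] [252.7  292.08]
('table', 1, -1) [343.73 268.23] [293.95 247.74]
('table', 1, 1) [344.53 284.73] [251.51 249.35]
tip [370.04 285.1 ] [164.15 272.98]
collar near [369.7  305.03] [161.27 273.07]
collar +x [360.33 300.54] [170.06 264.23]
collar -x [378.62 300.94] [169.7  281.99]
('face', 0.0867, 0.125) [366.03 269.45] [231.77 270.92]
('face', 0.098, 0.125) [366.29 271.41] [226.71 271.1 ]
('face', 0.0867, 0.128) [366.07 268.31] [231.51 270.9 ]
('face', 0.098, 0.128) [366.33 270.27] [226.44 271.08]
```

View pics/z7.png

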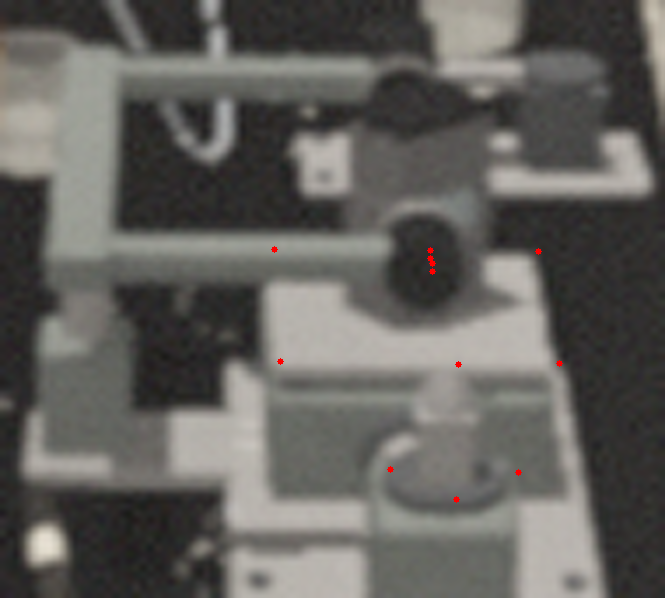

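```bash
cat > m2.py <<'E'
from h import *
from scipy.optimize import least_squares
np.set_printoptions(precision=4,suppress=True,linewidth=160)
def heads(D,g,tag=''):
    C=cloud('top',D)
    out=[]
    for nm,(u0,u1,v0,v1) in dict(L=(226,237,260,284),R=(304,314,258,282)).items():
        m=np.zeros(g.shape,bool); m[v0:v1,u0:u1]=1; m&=(g<80)&(C[...,2]>.112)
        m=cv2.erode(m.astype(np.uint8),np.ones((3,1)))>0
        P=C[m]
        f=lambda p:np.hypot(P[:,0]-p[0],P[:,2]-p[1])-.014
        r=least_squares(f,[.43,.125],loss='soft_l1',f_scale=.001)
        top=P[np.abs(P[:,0]-r.x[0])<.004]
        print(nm,m.sum(),r.x,'rms',np.sqrt(np.mean(f(r.x)**2)),'ridge',np.median(top[:,2]))
        out.append([r.x[0],np.median(P[:,1]),r.x[1]])
    out=np.array(out); d=out[0]-out[1]; print('beam yaw',np.degrees(np.arctan2(-d[0],d[1])),'z',out[:,2].mean(),out)
    return C,out
def grab(n,k,f):
    L=[snap(n,f) for _ in range(k)]
    D=np.array([x[1] for x in L]); D[D==0]=np.nan
    im=np.mean([x[0] for x in L],0).astype(np.uint8)
    cv2.imwrite(f'pics/{f}m.png',im[:,:,::-1]); D=np.nanmedian(D,0) if k>1 else D[0]; np.save(f'pics/{f}m.npy',D)
    return im,D
if __name__=='__main__':
    im,D=grab('top',6,'topA'); g=cv2.cvtColor(im,cv2.COLOR_RGB2GRAY)
    C,o=heads(D,g)
    for nm,sl in dict(celltop=(slice(266,278),slice(267,274)),table=(slice(284,291),slice(256,290)),work=(slice(300,315),slice(330,370))).items(): print(nm,np.nanmedian(C[sl][...,2]),np.nanstd(C[sl][...,2]))
E
python3 m2.py
```

```text
L 103 [0.4308 0.1244] rms 0.0007428195565187377 ridge 0.13821203668620624
R 103 [0.4367 0.1244] rms 0.0007513901224822628 ridge 0.13822876133534456
beam yaw 2.006273930293223 z 0.12444770373904128 [[0.4308 0.2373 0.1244]
 [0.4367 0.0689 0.1244]]
celltop 0.15008795323929675 0.0007096975711793118
table 0.06600026230774048 0.000803742659144533
work 0.00011538856370296724 0.0009785479399817695
```

Run:
```python
from h import *
np.set_printoptions(precision=3,suppress=True,linewidth=160)
D=np.load('pics/topAm.npy'); C=cloud('top',D); g=cv2.cvtColor(cv2.imread('pics/topAm.png'),cv2.COLOR_BGR2GRAY)
for u in range(300,420,10):
    col=C[120:250,u]; gg=g[120:250,u]; i=np.where((gg>150)&(col[:,0]<.8))[0]
    if len(i): j=i[-1]; print(u,120+j,gg[j],col[j])
m=(C[...,0]<.56)&(C[...,0]>.3)&(C[...,1]<0)&(C[...,1]>-.28)&(C[...,2]>.02)
n,l,st,ce=cv2.connectedComponentsWithStats(m.astype(np.uint8))
for i in range(1,n):
    if st[i,4]>8: print(st[i],np.median(C[l==i],0),C[l==i][:,2].max(),C[l==i][:,0].min())
```

```text
300 249 248 [0.486 0.091 0.01 ]
310 249 217 [0.478 0.065 0.131]
320 171 242 [0.629 0.043 0.228]
330 182 228 [0.61  0.022 0.213]
340 192 218 [0.592 0.001 0.197]
350 202 225 [ 0.575 -0.021  0.172]
360 214 183 [ 0.556 -0.047  0.126]
370 225 196 [ 0.538 -0.075  0.073]
380 233 224 [ 0.523 -0.105  0.026]
390 238 219 [ 0.512 -0.133  0.007]
400 239 243 [ 0.51  -0.159  0.002]
410 240 178 [ 0.508 -0.184  0.002]
[359 212  24  23  45] [ 0.54  -0.072  0.079] 0.1352707367818966 0.5211638957893414
[386 262  19  46 564] [ 0.391 -0.133  0.052] 0.12026593730337409 0.34523339689585986
[447 269  15  25 215] [ 0.408 -0.271  0.061] 0.09623340132586722 0.37825501871231726
```

>>> play_rows([
  [0.015, -0.03, 0.01, -0.08],
  [0.015, -0.05, 0.01, -0.1],
  [0.015, -0.055, 0.01, -0.1],
  [0.015, -0.055, 0, -0.1],
  [0.015, -0.055, 0, -0.1],
  [0.015, -0.055, 0, -0.1],
  [0.015, -0.055, 0, -0.1],
  [0.015, -0.055, 0, -0.1],
  [0.015, -0.055, 0, -0.1],
  [0.015, -0.055, 0, -0.1],
], hand=100)

```text
t: 1.65
ee_pos: [0.4176, 0.0432, 0.2571]
tcp_rot: [[0.989, 0.145, 0.001], [0.145, -0.989, 0.001], [0.001, -0.001, -1.0]]
force: [0.5, 0.6, -0.0]
opening: 1.002
```

>>> play_rows([
  [0.005, -0.05, 0, -0.055],
  [0.005, -0.05, 0, 0],
  [0.005, -0.05, -0.01, 0],
  [0.003, -0.02, -0.03, 0],
  [0, -0.005, -0.04, 0],
  [0, 0, -0.05, 0],
  [0, 0, -0.04, 0],
  [0, 0, -0.018, 0],
  [0, 0, 0, 0],
])

```text
t: 2.78
ee_pos: [0.4344, -0.13, 0.0679]
tcp_rot: [[0.996, 0.094, -0.003], [0.094, -0.996, 0.0], [-0.002, -0.0, -1.0]]
force: [-0.2, -0.3, 0.2]
opening: 0.994
```

>>> play_rows([
  [0.001, -0.0015, 0.001, 0],
  [0, 0, 0, 0],
  [0, 0, 0, 0],
  [0, 0, 0, 0],
  [0, 0, 0, 0],
  [0, 0, 0, 0],
], hand=0)

```text
t: 3.52
ee_pos: [0.4362, -0.1315, 0.0698]
tcp_rot: [[0.996, 0.094, 0.0], [0.094, -0.996, 0.0], [0.0, -0.0, -1.0]]
force: [-0.2, 0.4, 0.5]
opening: 0.394
```

>>> play_rows([
  [0, 0, 0.005, 0],
  [0, 0, 0.015, 0],
  [0, 0, 0.03, 0],
  [0, 0, 0.03, 0],
  [0, 0, 0.03, 0],
  [0, 0, 0.03, 0],
  [0, 0, 0.02, 0],
  [0, 0, 0.01, 0],
  [0, 0, 0, 0],
])

```text
t: 4.65
ee_pos: [0.4364, -0.1315, 0.2402]
tcp_rot: [[0.996, 0.094, 0.001], [0.094, -0.996, 0.0], [0.001, -0.0, -1.0]]
force: [-0.4, 0.6, -2.0]
opening: 0.289
```

Run:
```python
from h import *
snap('top','topB'); snap('side','sideB')
t=cv2.imread('pics/topB.png'); s=cv2.imread('pics/sideB.png')
a=cv2.resize(t[220:330,350:450],None,fx=5,fy=5,interpolation=cv2.INTER_CUBIC)
b=cv2.resize(s[180:290,310:410],None,fx=5,fy=5,interpolation=cv2.INTER_CUBIC)
cv2.imwrite('pics/zB.png',cv2.resize(np.hstack([a,b]),(800,440)))
o=ctrl.observe(); print(o['t'],np.round(o['ee_pos'],4),np.round(o['force'],2),o['opening'],np.round(o['qpos'],1))
```

```text
4.75 [ 0.4358 -0.1314  0.2392] [-0.63  0.35 -2.12] 0.28515866083405095 [-24.7   8.5  40.2 113.9  -6.3  59.8  23.8]
```

View pics/zB.png

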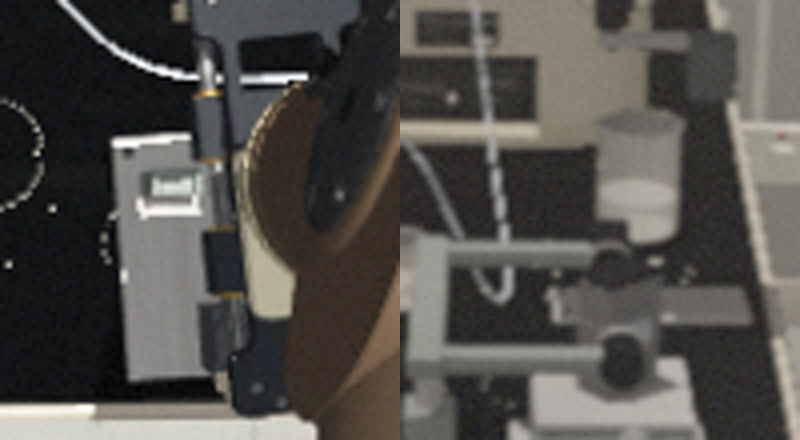

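Run:
```python
from h import *
np.set_printoptions(precision=3,suppress=True,linewidth=160)
S=cloud('side',np.load('pics/sideB.npy'))
print(S[184:208,376:396:3,2]); print(S[186:206:2,376:396:3,0]); print(S[190,380:392])
m=np.zeros((480,640),bool); m[180:210,355:400]=1; m&=(np.abs(S[...,1]+.13)<.05)&(S[...,2]>.1)
v,u=np.where(m); print(u.min(),u.max(),v.min(),v.max())
for a in range(358,398,3):
    k=u==a
    if k.any(): P=S[v[k],a]; print(a,P[:,0].mean(),'z',P[:,2].min(),P[:,2].max(),'y',P[:,1].max())
```

```text
[[-0.    -0.002 -0.001  0.001 -0.006 -0.047 -0.302]
 [-0.    -0.003 -0.007 -0.002 -0.011 -0.049 -0.311]
 [-0.002 -0.004 -0.004 -0.006 -0.007 -0.052 -0.323]
 [-0.004 -0.002 -0.004  0.217  0.216    nan -0.336]
 [ 0.216  0.213 -0.004  0.217  0.215  0.215 -0.332]
 [ 0.217  0.216  0.216  0.216  0.217  0.215  0.216]
 [ 0.216  0.214  0.215  0.216  0.216  0.218  0.215]
 [ 0.212  0.209  0.21   0.213  0.215  0.214  0.211]
 [ 0.203  0.207  0.206  0.209  0.212  0.211  0.209]
 [-0.004 -0.001  0.201  0.207  0.206  0.206  0.209]
 [-0.004 -0.001  0.198  0.206  0.205  0.205  0.202]
 [-0.003 -0.005  0.193  0.2    0.202  0.203  0.2  ]
 [-0.004 -0.01   0.193  0.197  0.199  0.199  0.199]
 [-0.005 -0.002  0.187  0.195  0.197  0.197  0.195]
 [-0.005 -0.003  0.189  0.194  0.195  0.192  0.193]
 [-0.005 -0.004  0.184  0.19   0.189  0.191  0.191]
 [-0.007 -0.004  0.18   0.186  0.188  0.185  0.186]
 [-0.003 -0.002  0.18   0.184  0.182  0.184 -0.423]
 [-0.006 -0.004  0.176  0.178  0.18   0.178 -0.424]
 [-0.004 -0.008  0.173  0.18   0.177    nan -0.015]
 [-0.005 -0.006  0.001  0.171  0.172  0.175 -0.012]
 [-0.004
[... 1346 characters left out ...]
 0.4054966640146319 z 0.208298876227773 0.21779546468674116 y -0.12572544411567765
376 0.39666407001711723 z 0.20322952651326276 0.21700101071700634 y -0.12249148658927522
379 0.3876790425873164 z 0.20657934131662603 0.21567810674313054 y -0.13019298023024595
382 0.3781772648806053 z 0.17331323172249968 0.21610009411014758 y -0.12671622851004227
385 0.37011884165144704 z 0.17131370791980605 0.21697212352488626 y -0.11203873983152213
388 0.3614137812657636 z 0.17219999620926485 0.21673851079566492 y -0.11418778204494906
391 0.35262051555028734 z 0.16996301737597153 0.2178076640713491 y -0.11827057551925146
394 0.3439836935859793 z 0.18633927059968103 0.21584655503240657 y -0.11750049655322492
```

>>> play_rows([
  [0.002, 0.01, 0.006, 0],
  [0.004, 0.025, 0.006, 0],
  [0.006, 0.04, 0.004, 0],
  [0.006, 0.05, 0, 0],
  [0.007, 0.055, 0, 0],
  [0.007, 0.06, 0, 0],
  [0.007, 0.06, 0, 0],
  [0.007, 0.055, 0, 0],
  [0.006, 0.05, 0, 0],
  [0.006, 0.045, 0, 0],
])

```text
t: 6.0
ee_pos: [0.4934, 0.3212, 0.2551]
tcp_rot: [[0.995, 0.095, -0.001], [0.095, -0.995, -0.001], [-0.001, 0.001, -1.0]]
force: [0.4, -0.2, -0.5]
opening: 0.288
```

>>> play_rows([
  [0.004, 0.035, 0, 0],
  [0.002, 0.02, 0, 0],
  [0.0015, 0.01, 0, 0],
  [0, 0.0045, 0, 0],
  [0, 0, 0, 0],
  [0, 0, 0, 0],
])

```text
t: 6.75
ee_pos: [0.5021, 0.3869, 0.256]
tcp_rot: [[0.996, 0.092, 0.0], [0.092, -0.996, -0.0], [0.0, 0.0, -1.0]]
force: [-1.0, 0.1, -2.8]
opening: 0.287
```

Run:
```python
from h import *
snap('top','topC'); snap('side','sideC')
t=cv2.imread('pics/topC.png'); s=cv2.imread('pics/sideC.png')
a=cv2.resize(t[200:310,120:220],None,fx=4,fy=4,interpolation=cv2.INTER_CUBIC)
b=cv2.resize(s[220:330,310:410],None,fx=4,fy=4,interpolation=cv2.INTER_CUBIC)
cv2.imwrite('pics/zC.png',np.hstack([a,b]))
o=ctrl.observe(); print(o['t'],np.round(o['ee_pos'],4),np.round(o['force'],2),o['opening'],np.round(o['qpos'],1))
```

```text
6.85 [0.5019 0.3872 0.256 ] [ 0.05  0.25 -1.75] 0.28831489213092926 [-58.6  25.4  24.2  87.8 -10.8  69.1 -27.3]
```

View pics/zC.png

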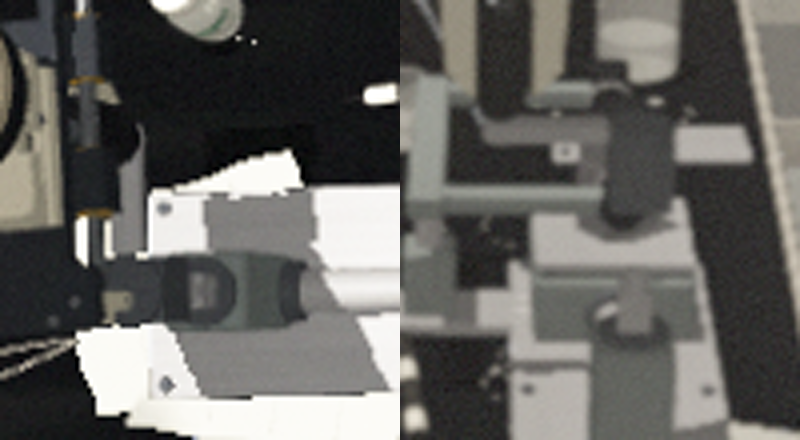

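Run:
```python
from h import *
np.set_printoptions(precision=2,suppress=True,linewidth=160)
sh=[.4268,.381]
P=[[*sh,.235],[*sh,.212],[*sh,.190],[*sh,.145],[.4268,.401,.115],[.5015,.388,.2]]
print(proj('side',P)); print(proj('top',P))
S=cloud('side',np.load('pics/sideC.npy')); g=cv2.cvtColor(cv2.imread('pics/sideC.png'),cv2.COLOR_BGR2GRAY)
m=np.zeros((480,640),bool); m[240:278,335:385]=1
m&=(S[...,1]>.33)&(S[...,1]<.45)&(S[...,2]>.16)
n,l,st,ce=cv2.connectedComponentsWithStats(m.astype(np.uint8)); print(st,ce)
for r in range(240,278,3):
    k=np.where(m[r])[0]
    if len(k): print(r,k.min(),k.max(),np.median(S[r,k],0),S[r,k].min(0),S[r,k].max(0))
print(g[286:300:2,358:380])
C=cloud('top',np.load('pics/topC.npy')); 
for r in range(262,284,3): print(r,C[r,140:175:3,2])
gt=cv2.cvtColor(cv2.imread('pics/topC.png'),cv2.COLOR_BGR2GRAY);print(gt[262:284:2,140:182])
```

```text
[[370.77 250.09]
 [370.41 260.08]
 [370.08 269.5 ]
 [369.4  288.4 ]
 [369.18 305.  ]
 [335.14 265.84]]
[[150.18 272.1 ]
 [154.36 272.21]
 [158.17 272.3 ]
 [165.43 272.49]
 [161.31 272.57]
 [154.12 236.25]]
[[     0      0    640    480 306499]
 [   335    240     45     34    701]] [[319.41 239.46]
 [360.7  256.35]]
240 335 347 [0.49 0.39 0.26] [0.48 0.39 0.26] [0.5  0.4  0.26]
243 335 344 [0.49 0.4  0.26] [0.48 0.39 0.25] [0.5  0.4  0.26]
246 335 341 [0.5  0.39 0.25] [0.49 0.39 0.25] [0.5  0.4  0.25]
249 335 377 [0.46 0.37 0.23] [0.41 0.37 0.23] [0.5  0.4  0.24]
252 335 379 [0.46 0.39 0.23] [0.41 0.38 0.23] [0.5  0.4  0.24]
255 335 378 [0.46 0.39 0.23] [0.41 0.38 0.22] [0.5  0.4  0.23]
258 362 379 [0.43 0.4  0.22] [0.41 0.37 0.21] [0.44 0.4  0.22]
261 362 378 [0.43 0.4  0.22] [0.41 0.38 0.21] [0.44 0.4  0.22]
264 362 377 [0.43 0.4  0.21] [0.41 0.38 0.2 ] [0.44 0.4  0.21]
267 362 378 [0.43 0.39 0.2 ] [0.41 0.38 0.2 ] [0.44 0.4  0.2 ]
270 362 378 [0.43 0.39 0.19] [0.41 0.39 0.19] [0.44 0.4  0.2 ]
273 363 378 [0.43 0.4  0.19] [0.41 0.39 0.19] [0.44 0.4  0.19]
[[141 144 141 144 140 142 
[... 2355 characters left out ...]
95  89]
 [ 35  35  36  35  23  45  97 129 127 126 125 119  96  72  59  64  65  60  62  56  55  42  45  43  45  43  42  73 112 117 104  88  88  78  68  62  61  57  72
   97  98  89]
 [ 37  35  34  31  27  26  75 126 103  63  62  67  63  63  62  60  63  61  48  55  68  46  46  44  46  45  43  52  64  63  61  62  63  60  61  59  59  80 102
  105 101  90]
 [ 35  33  31  33  27  68 131 126 106  60  58  61  60  62  62  56  55  60  96 106 103  66  70  68  69  71  65  59  65  63  62  63  65  59  63  85 102 105 107
  105  99  89]
 [ 88  84 122 250 250 250 250 251 250 250 250 250 249 250 245 249 251 247 239 239 238 234 126  86  88  91  93  90  88  85  87  81  90  98  96  95  91  95  96
   99 101  97]]
```

>>> play_rows([
  [0.001, 0.0015, -0.008, 0],
  [0, 0, -0.012, 0],
  [0, 0, -0.01, 0],
  [0, 0, -0.005, 0],
  [0, 0, -0.005, 0],
  [0, 0, -0.005, 0],
  [0, 0, 0, 0],
])

```text
t: 7.72
ee_pos: [0.5026, 0.3894, 0.2104]
tcp_rot: [[0.996, 0.094, -0.0], [0.094, -0.996, -0.0], [-0.0, 0.0, -1.0]]
force: [0.3, -0.4, -2.4]
opening: 0.287
```

>>> play_rows([
  [0, 0, -0.004, 0],
  [0, 0, -0.003, 0],
  [0, 0, -0.003, 0],
  [0, 0, 0, 0],
])

```text
t: 8.22
ee_pos: [0.5026, 0.3894, 0.2004]
tcp_rot: [[0.996, 0.094, -0.0], [0.094, -0.996, -0.0], [-0.0, 0.0, -1.0]]
force: [0.7, 0.2, -2.1]
opening: 0.283
```

>>> play_rows([
  [0, 0, -0.004, 0],
  [0, 0, -0.004, 0],
  [0, 0, -0.003, 0],
  [0, 0, -0.003, 0],
  [0, 0, -0.002, 0],
  [0, 0, 0, 0],
])

```text
t: 8.98
ee_pos: [0.5027, 0.3894, 0.1846]
tcp_rot: [[0.996, 0.094, -0.0], [0.094, -0.996, -0.0], [-0.0, 0.0, -1.0]]
force: [-0.0, 0.2, -1.6]
opening: 0.289
```

>>> play_rows([
  [0, 0, -0.002, 0],
  [0, 0, -0.002, 0],
  [0, 0, 0, 0],
  [0, 0, 0, 0],
])

```text
t: 9.48
ee_pos: [0.5033, 0.3896, 0.1812]
tcp_rot: [[0.996, 0.094, 0.001], [0.094, -0.996, 0.001], [0.001, -0.001, -1.0]]
force: [2.1, 0.5, 3.2]
opening: 0.286
```

Run:
```python
from h import *
np.set_printoptions(precision=3,suppress=True,linewidth=160)
snap('top','topD'); snap('side','sideD')
t=cv2.imread('pics/topD.png'); s=cv2.imread('pics/sideD.png')
a=cv2.resize(t[200:310,120:220],None,fx=4,fy=4,interpolation=cv2.INTER_CUBIC)
b=cv2.resize(s[220:330,310:410],None,fx=4,fy=4,interpolation=cv2.INTER_CUBIC)
cv2.imwrite('pics/zD.png',np.hstack([a,b]))
o=ctrl.observe(); print(o['t'],np.round(o['ee_pos'],4),np.round(o['force'],2),o['opening'],np.round(o['ft_torque'],3))
S=cloud('side',np.load('pics/sideD.npy'))
for r in range(264,306,2): print(r,S[r,360:382:4,2])
```

```text
9.575 [0.503 0.39  0.181] [3.19 0.08 3.2 ] 0.2883434851168205 [-0.055 -0.414 -0.033]
264 [ 0.131  0.136  0.135  0.099  0.001 -0.003]
266 [ 0.129  0.136  0.136  0.096 -0.001 -0.006]
268 [ 0.13   0.136  0.136  0.089 -0.001 -0.002]
270 [0.125 0.128 0.129 0.087 0.068 0.063]
272 [0.123 0.124 0.125 0.077 0.064 0.061]
274 [0.081 0.119 0.118 0.073 0.066 0.065]
276 [0.077 0.115 0.113 0.066 0.062 0.064]
278 [0.069 0.071 0.066 0.065 0.064 0.064]
280 [0.064 0.161 0.161 0.159 0.065 0.065]
282 [0.159 0.16  0.16  0.159 0.158 0.064]
284 [0.159 0.158 0.16  0.161 0.159 0.063]
286 [0.155 0.158 0.158 0.157 0.157 0.064]
288 [0.052 0.154 0.156 0.154 0.155 0.057]
290 [0.054 0.15  0.149 0.151 0.149 0.049]
292 [0.047 0.146 0.145 0.147 0.143 0.047]
294 [0.044 0.14  0.14  0.14  0.141 0.043]
296 [0.12  0.135 0.134 0.134 0.135 0.033]
298 [0.037 0.131 0.13  0.129 0.13  0.027]
300 [0.114 0.126 0.125 0.124 0.122 0.028]
302 [0.112 0.12  0.122 0.119 0.119 0.021]
304 [0.11  0.117 0.115 0.114 0.116 0.014]
```

View pics/zD.png

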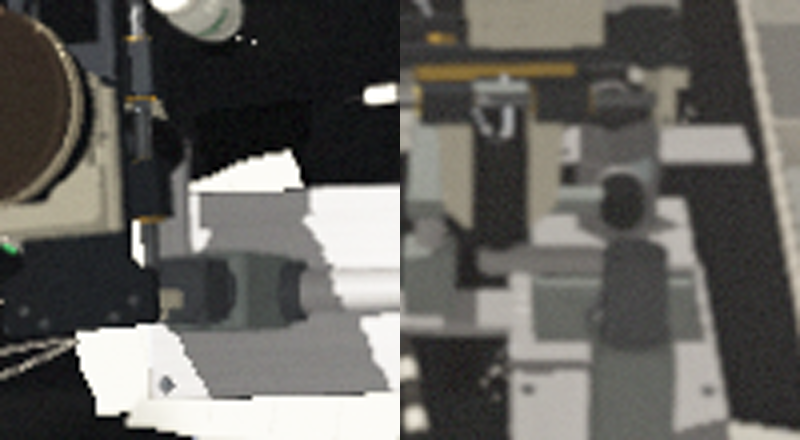

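```bash
cat > arc.py <<'E'
import numpy as np,sys,json
def arc(p0,c,th0,steps,r=.075):
    th=np.radians(th0)+np.cumsum(np.radians(steps)); P=np.array(c)+r*np.c_[np.cos(th),np.sin(th)]
    out=[];p=np.array(p0)
    for q in P:
        d=np.round(q-p,4); p=p+d; out.append([float(d[0]),float(d[1]),0,0])
    return out,p,np.degrees(th[-1])
if __name__=='__main__':
    p=(.5026,.3894); th=5.0
    for k in ([-8,-14]+[-20]*8,[-20]*10,[-20]*5+[-16,-8]):
        o,p,th=arc(p,(.4275,.382),th,k); print(json.dumps(o),p,th)
E
python3 arc.py
```

```text
[[-0.0002, -0.0113, 0, 0], [-0.0032, -0.018, 0, 0], [-0.0118, -0.0232, 0, 0], [-0.0191, -0.0178, 0, 0], [-0.0239, -0.0102, 0, 0], [-0.026, -0.0013, 0, 0], [-0.0249, 0.0076, 0, 0], [-0.0209, 0.0157, 0, 0], [-0.0141, 0.0218, 0, 0], [-0.0059, 0.0254, 0, 0]] [0.3526 0.3781] -177.0
[[0.0032, 0.0258, 0, 0], [0.0118, 0.0232, 0, 0], [0.0191, 0.0178, 0, 0], [0.0239, 0.0102, 0, 0], [0.026, 0.0013, 0, 0], [0.0249, -0.0076, 0, 0], [0.0209, -0.0157, 0, 0], [0.0141, -0.0218, 0, 0], [0.0059, -0.0254, 0, 0], [-0.0032, -0.0258, 0, 0]] [0.4992 0.3601] -377.0
[[-0.0118, -0.0232, 0, 0], [-0.0191, -0.0178, 0, 0], [-0.0239, -0.0102, 0, 0], [-0.026, -0.0013, 0, 0], [-0.0249, 0.0076, 0, 0], [-0.0171, 0.0119, 0, 0], [-0.0072, 0.0077, 0, 0]] [0.3692 0.3348] -501.0
```

>>> play_rows([
  [0, -0.0113, 0.001, 0],
  [-0.0032, -0.018, 0, 0],
  [-0.0118, -0.0232, 0, 0],
  [-0.0191, -0.0178, 0, 0],
])

```text
t: 10.07
ee_pos: [0.4663, 0.3188, 0.1808]
tcp_rot: [[0.996, 0.094, -0.003], [0.094, -0.996, 0.001], [-0.003, -0.002, -1.0]]
force: [-3.9, 14.9, -9.3]
opening: 0.287
```

Run:
```python
from arc import *
p=(.4683,.3191); th=-57
for k in ([-20]*6,[-20]*10,[-20]*5+[-16,-8]):
    o,p,th=arc(p,(.4283,.3835),th,k); print(json.dumps(o),p,th)
```

```text
[[-0.0231, -0.0087, 0, 0], [-0.026, -0.0013, 0, 0], [-0.0249, 0.0076, 0, 0], [-0.0209, 0.0157, 0, 0], [-0.0141, 0.0218, 0, 0], [-0.0059, 0.0254, 0, 0]] [0.3534 0.3796] -176.99999999999997
[[0.0032, 0.0258, 0, 0], [0.0118, 0.0232, 0, 0], [0.0191, 0.0178, 0, 0], [0.0239, 0.0102, 0, 0], [0.026, 0.0013, 0, 0], [0.0249, -0.0076, 0, 0], [0.0209, -0.0157, 0, 0], [0.0141, -0.0218, 0, 0], [0.0059, -0.0254, 0, 0], [-0.0032, -0.0258, 0, 0]] [0.5    0.3616] -376.99999999999994
[[-0.0118, -0.0232, 0, 0], [-0.0191, -0.0178, 0, 0], [-0.0239, -0.0102, 0, 0], [-0.026, -0.0013, 0, 0], [-0.0249, 0.0076, 0, 0], [-0.0171, 0.0119, 0, 0], [-0.0072, 0.0077, 0, 0]] [0.37   0.3363] -501.0
```

>>> play_rows([
  [-0.0231, -0.0087, -0.0005, 0],
  [-0.026, -0.0013, 0, 0],
  [-0.0249, 0.0076, 0, 0],
])

```text
t: 10.45
ee_pos: [0.3944, 0.317, 0.1812]
tcp_rot: [[0.996, 0.093, 0.002], [0.093, -0.996, 0.003], [0.002, -0.002, -1.0]]
force: [10.6, 13.9, -15.1]
opening: 0.289
```

>>> play_rows([
  [-0.0209, 0.0177, -0.001, 0],
  [-0.0141, 0.0218, 0, 0],
  [-0.0059, 0.0254, 0, 0],
])

```text
t: 10.82
ee_pos: [0.3528, 0.38, 0.1803]
tcp_rot: [[0.996, 0.093, -0.001], [0.093, -0.996, -0.002], [-0.002, 0.002, -1.0]]
force: [6.3, -1.9, -0.6]
opening: 0.287
```

>>> play_rows([
  [0.0037, 0.0258, 0, 0],
  [0.0118, 0.0232, 0, 0],
  [0.0191, 0.0178, 0, 0],
  [0.0239, 0.0102, 0, 0],
  [0.026, 0.0013, 0, 0],
])

```text
t: 11.45
ee_pos: [0.4373, 0.4604, 0.1799]
tcp_rot: [[0.995, 0.096, -0.003], [0.096, -0.995, -0.001], [-0.003, 0.0, -1.0]]
force: [-2.6, -3.4, 4.4]
opening: 0.287
```

>>> play_rows([
  [0.0249, -0.0076, 0, 0],
  [0.0209, -0.0157, 0, 0],
  [0.0141, -0.0218, 0, 0],
  [0.0059, -0.0254, 0, 0],
  [-0.0032, -0.0258, 0, 0],
])

```text
t: 12.08
ee_pos: [0.5011, 0.3635, 0.1805]
tcp_rot: [[0.996, 0.093, -0.0], [0.093, -0.996, 0.002], [0.0, -0.002, -1.0]]
force: [-2.5, 3.9, 3.2]
opening: 0.286
```

>>> play_rows([
  [-0.0118, -0.0232, 0, 0],
  [-0.0191, -0.0178, 0, 0],
  [-0.0239, -0.0102, 0, 0],
  [-0.026, -0.0013, 0, 0],
  [-0.022, 0.0065, 0, 0],
  [-0.012, 0.0075, 0, 0],
  [0, 0, 0, 0],
  [0, 0, 0, 0],
])

```text
t: 13.08
ee_pos: [0.3847, 0.3237, 0.1802]
tcp_rot: [[0.996, 0.094, -0.003], [0.094, -0.996, -0.002], [-0.003, 0.002, -1.0]]
force: [-5.2, -5.7, 10.7]
opening: 0.29
```

```bash
cat > m3.py <<'E'
import sys
from m2 import *
tag=sys.argv[1]
im,D=grab('top',5,'top'+tag); C=cloud('top',D); g=cv2.cvtColor(im,cv2.COLOR_RGB2GRAY)
# table+cell top heights
z=C[...,2]; X=C[...,0];Y=C[...,1]
m=(z>.135)&(z<.19)&(np.abs(X-.431)<.035)&(np.abs(Y-.150)<.035)
zc=np.median(z[m]); m2=m&(np.abs(z-zc)<.004); m2=cv2.erode(m2.astype(np.uint8),np.ones((3,3)))>0
print('cell top z',np.median(z[m2]),m2.sum(),'mean',z[m2].mean())
me=m&(np.abs(z-zc)<.006); P=C[me]; print('cell rect',cv2.minAreaRect((P[:,:2]*1000).astype(np.float32)))
m=(z>.06)&(z<.1)&(np.abs(X-.433)<.047)&(np.abs(Y-.151)<.047); print('table z',np.median(z[m]),m.sum())
o=ctrl.observe(); print(o['t'],np.round(o['ee_pos'],4),np.round(o['force'],2),o['opening'])
cv2.imwrite('pics/z'+tag+'.png',cv2.resize(im[200:330,130:330,::-1],None,fx=4,fy=4,interpolation=cv2.INTER_CUBIC))
E
python3 m3.py E
```

```text
cell top z 0.16581458009594296 248 mean 0.16576389818691925
cell rect ((430.8019104003906, 149.44326782226562), (48.172149658203125, 32.0938720703125), 41.5142822265625)
table z 0.08158590761967144 1301
13.325 [0.3848 0.3236 0.1802] [-5.29 -5.59 10.3 ] 0.2872094585244205
```

View pics/zE.png

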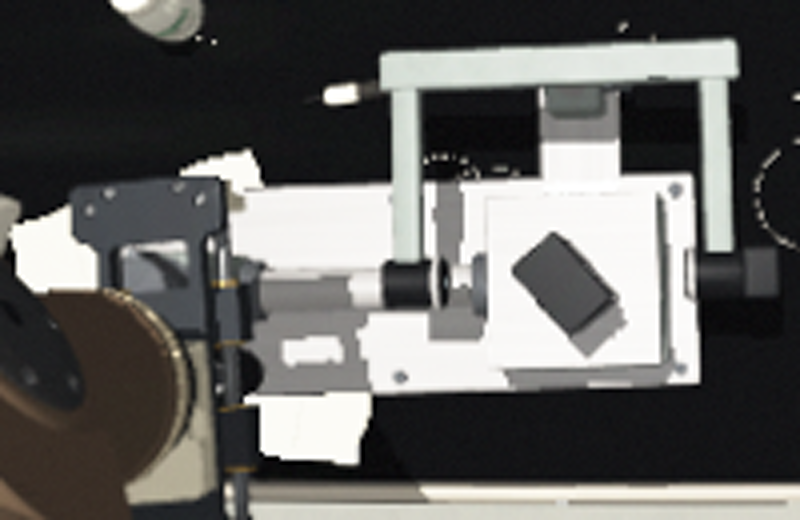

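>>> play_rows([
  [-0.0098, 0.008, 0, 0],
  [-0.0089, 0.0112, 0, 0],
  [0, 0, 0, 0],
  [0, 0, 0, 0],
])

```text
t: 13.82
ee_pos: [0.3658, 0.3434, 0.1802]
tcp_rot: [[0.996, 0.094, -0.003], [0.094, -0.996, -0.002], [-0.003, 0.001, -1.0]]
force: [-6.9, -3.8, 10.9]
opening: 0.289
```

```bash
python3 m3.py F
python3 - <<'E'
from m2 import *
im=cv2.imread('pics/topFm.png'); heads(np.load('pics/topFm.npy'),cv2.cvtColor(im,cv2.COLOR_BGR2GRAY))
im=cv2.imread('pics/topEm.png'); heads(np.load('pics/topEm.npy'),cv2.cvtColor(im,cv2.COLOR_BGR2GRAY))
E
```

```text
cell top z 0.16636999495893423 248 mean 0.16638630547128003
cell rect ((430.8174743652344, 149.34213256835938), (48.05958557128906, 31.979244232177734), 41.8101806640625)
table z 0.08237419716520622 1302
14.075 [0.3658 0.3434 0.1802] [-5.85 -4.64 11.09] 0.2880228281853918
L 103 [0.4309 0.1244] rms 0.0008768996799173432 ridge 0.1377732978642272
R 103 [0.4366 0.1246] rms 0.0008746747947209499 ridge 0.13828330471700212
beam yaw 1.933409316696945 z 0.12449378095041463 [[0.4309 0.2373 0.1244]
 [0.4366 0.0689 0.1246]]
L 103 [0.4312 0.1245] rms 0.0007618999618053113 ridge 0.13830231685868372
R 103 [0.4366 0.1244] rms 0.0008737537896417576 ridge 0.1381864564481748
beam yaw 1.8185560514888397 z 0.12443730149142543 [[0.4312 0.2371 0.1245]
 [0.4366 0.0689 0.1244]]
```

>>> play_rows([
  [0, 0, 0, 0],
  [0, 0, 0, 0],
  [0, 0, 0, 0],
  [0, 0, 0.01, 0],
  [0, 0, 0.02, 0],
  [0, 0, 0.03, 0],
  [0, 0, 0.03, 0],
], hand=100)

```text
t: 14.95
ee_pos: [0.3674, 0.3443, 0.2718]
tcp_rot: [[0.996, 0.094, 0.0], [0.094, -0.996, 0.0], [0.0, -0.0, -1.0]]
force: [-0.6, 0.2, 0.7]
opening: 0.982
```

>>> play_rows([
  [0.01, -0.025, 0, 0.1],
  [0.011, -0.04, 0, 0.11],
  [0.012, -0.045, 0, 0.11],
  [0.012, -0.045, 0, 0.11],
  [0.011, -0.03, 0, 0.11],
  [0.0074, -0.01, 0, 0.095],
  [0, 0, 0, 0],
], hand=80)

```text
t: 15.82
ee_pos: [0.4313, 0.1485, 0.2709]
tcp_rot: [[0.748, 0.664, 0.001], [0.664, -0.748, 0.0], [0.001, 0.0, -1.0]]
force: [0.0, 0.1, 0.6]
opening: 0.799
```

Run:
```python
from h import *
snap('top','topG'); snap('side','sideG')
t=cv2.imread('pics/topG.png'); s=cv2.imread('pics/sideG.png')
a=cv2.resize(t[220:330,140:260],None,fx=3.3,fy=4,interpolation=cv2.INTER_CUBIC)
b=cv2.resize(s[200:330,300:420],None,fx=3.3,fy=440/130,interpolation=cv2.INTER_CUBIC)
cv2.imwrite('pics/zG.png',np.hstack([a,b]))
o=ctrl.observe(); print(o['t'],np.round(o['ee_pos'],4),np.round(o['tcp_rot'],3).tolist(),o['opening'],np.round(o['qpos'],1))
```

```text
15.925 [0.4306 0.1499 0.2705] [[0.747, 0.665, 0.0], [0.665, -0.747, 0.0], [0.0, -0.0, -1.0]] 0.7960456347048234 [-49.4   6.2  26.3 110.3  -3.1  64.2  19.8]
```

View pics/zG.png

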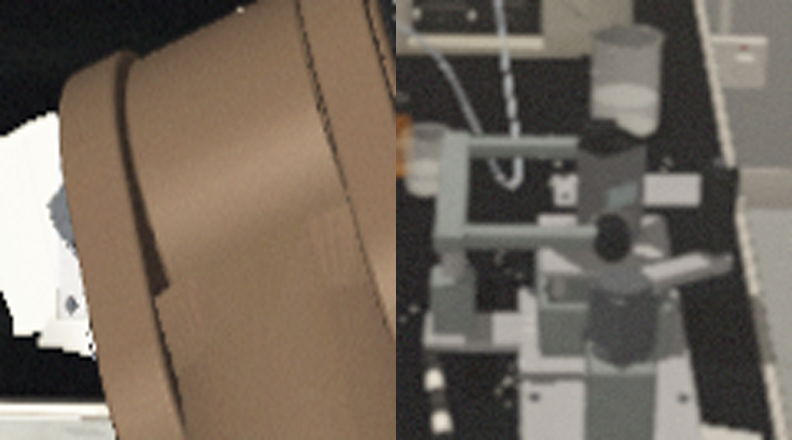

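>>> play_rows([
  [0, 0, -0.025, 0],
  [0, 0, -0.035, 0],
  [0, 0, -0.035, 0],
  [0, 0, -0.025, 0],
  [0, 0, -0.0125, 0],
  [0, 0, -0.005, 0],
  [0, 0, 0, 0],
])

```text
t: 16.8
ee_pos: [0.431, 0.1497, 0.1331]
tcp_rot: [[0.746, 0.666, 0.0], [0.666, -0.746, 0.0], [0.001, 0.0, -1.0]]
force: [-0.9, -0.8, 0.7]
opening: 0.801
```

>>> play_rows([
  [0, 0, 0, 0],
  [0, 0, 0, 0],
  [0, 0, 0, 0],
  [0, 0, 0, 0],
  [0, 0, 0, 0],
  [0, 0, 0, 0],
  [0, 0, 0, 0],
], hand=0)

```text
t: 17.68
ee_pos: [0.4311, 0.1496, 0.133]
tcp_rot: [[0.746, 0.666, 0.001], [0.666, -0.746, 0.0], [0.001, 0.0, -1.0]]
force: [0.4, 0.5, 5.5]
opening: 0.502
```

>>> play_rows([
  [0, 0, 0.004, 0],
  [0, 0, 0, 0],
  [0.0005, 0.0003, 0, -0.08],
  [0.0005, 0.0003, 0, -0.12],
  [0.0005, 0.0003, 0, -0.12],
  [0.0005, 0.0003, 0, -0.12],
  [0.0005, 0.0003, 0, -0.12],
  [0.0003, 0.0001, 0, -0.134],
  [0, 0, 0, 0],
  [0, 0, 0, 0],
])

```text
t: 18.92
ee_pos: [0.4334, 0.151, 0.1366]
tcp_rot: [[0.999, 0.038, -0.0], [0.038, -0.999, -0.0], [-0.0, 0.0, -1.0]]
force: [0.4, 0.8, -0.6]
opening: 0.499
```

>>> play_rows([
  [0.0003, 0.0002, -0.0015, -0.003],
  [0, 0, -0.001, 0],
  [0, 0, -0.001, 0],
  [0, 0, -0.0005, 0],
  [0, 0, 0, 0],
  [0, 0, 0, 0],
])

```text
t: 19.68
ee_pos: [0.4339, 0.1512, 0.1329]
tcp_rot: [[0.999, 0.032, 0.0], [0.032, -0.999, 0.0], [0.0, -0.0, -1.0]]
force: [-2.4, -0.4, 7.2]
opening: 0.502
```

Run:
```python
from h import *
o=ctrl.observe(); print(o['t'],np.round(o['ee_pos'],4),np.round(o['tcp_rot'],4).tolist(),o['opening'],np.round(o['force'],2),np.round(o['ft_torque'],3))
```

```text
19.675 [0.4339 0.1512 0.1329] [[0.9995, 0.032, 0.0001], [0.032, -0.9995, 0.0002], [0.0001, -0.0002, -1.0]] 0.5019486087745522 [-2.4  -0.38  7.17] [-0.237  0.57  -0.012]
```

>>> play_rows([
  [0, 0, 0, 0],
  [0, 0, 0, 0],
  [0, 0, 0, 0],
  [0, 0, 0.01, 0],
  [0, 0, 0.025, 0],
  [0, 0, 0.04, 0],
  [0, 0, 0.04, 0],
  [0, 0, 0.02, 0],
], hand=80)

```text
t: 20.68
ee_pos: [0.4347, 0.1512, 0.2704]
tcp_rot: [[1.0, 0.031, 0.003], [0.031, -1.0, 0.002], [0.003, -0.002, -1.0]]
force: [0.0, 0.0, -0.7]
opening: 0.801
```

>>> play_rows([
  [0, -0.03, 0, 0],
  [0, -0.05, 0, 0],
  [0, -0.055, 0, 0],
  [0, -0.055, 0, 0],
  [0, -0.055, 0, 0],
  [0, -0.04, 0, 0],
  [0, 0, 0, 0],
])

```text
t: 21.55
ee_pos: [0.4333, -0.1372, 0.2685]
tcp_rot: [[1.0, 0.026, 0.001], [0.026, -1.0, -0.001], [0.001, 0.001, -1.0]]
force: [0.5, -0.1, -0.6]
opening: 0.8
```

```bash
python3 m3.py H
python3 - <<'E'
from m2 import *
im=cv2.imread('pics/topHm.png'); C,o=heads(np.load('pics/topHm.npy'),cv2.cvtColor(im,cv2.COLOR_BGR2GRAY))
snap('side','sideH'); s=cv2.imread('pics/sideH.png')
cv2.imwrite('pics/zHs.png',cv2.resize(s[220:360,270:420],None,fx=4,fy=4,interpolation=cv2.INTER_CUBIC))
E
```

```text
cell top z 0.1664082122072219 276 mean 0.16643337332592417
cell rect ((432.15191650390625, 149.86595153808594), (46.66732406616211, 32.036312103271484), 0.4014914929866791)
table z 0.08235313662784138 1291
21.8 [ 0.434  -0.1326  0.2678] [-0.42  1.   -0.66] 0.798816652143704
L 103 [0.4311 0.1244] rms 0.0008370778070829809 ridge 0.1379815203199095
R 103 [0.4364 0.1246] rms 0.0007638223511246593 ridge 0.1383385151769329
beam yaw 1.7730972593983378 z 0.12450485509853801 [[0.4311 0.2372 0.1244]
 [0.4364 0.0689 0.1246]]
```

View pics/zH.png

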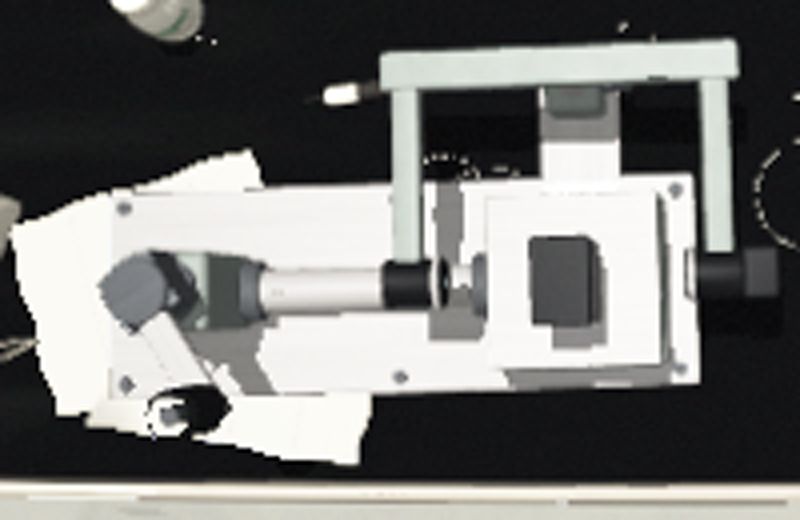

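View pics/zHs.png

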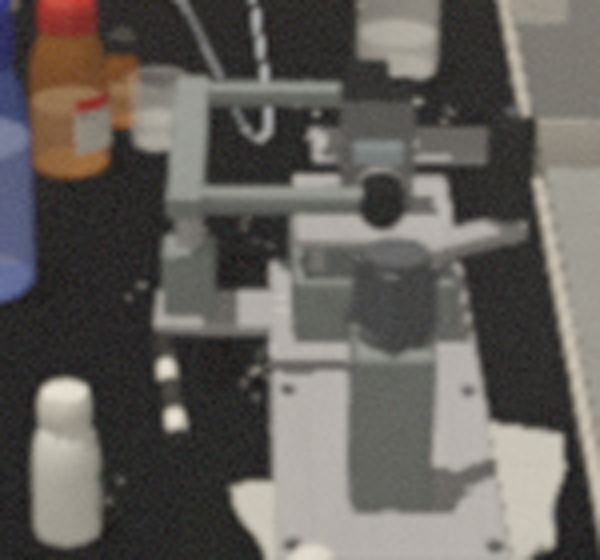

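Run:
```python
from h import *
np.set_printoptions(precision=3,suppress=True,linewidth=170)
g=cv2.cvtColor(cv2.imread('pics/topHm.png'),cv2.COLOR_BGR2GRAY).astype(float)
print(g[255:290:2,256:286].astype(int))
def cross(a,th):
    i=np.where((a[:-1]-th)*(a[1:]-th)<=0)[0]; return [k+(th-a[k])/(a[k+1]-a[k]) for k in i]
L=[];T=[];B=[];Rr=[]
for v in range(262,278): c=cross(g[v,255:268],145); L+= [(255+c[0],v)] if c else []
for u in range(265,275): c=cross(g[252:265,u],145); T+= [(u,252+c[0])] if c else []
for v in range(262,278):   # right edge between top and side
    d=np.diff(g[v,272:281]); 
for nm,E,ax in(('left',L,1),('top',T,0)):
    W=onz('top',E,.1664)[:,:2]
    if nm=='left': p=np.polyfit(W[:,0],W[:,1],1); print(nm,len(E),'y@x=.434',np.polyval(p,.434),'yaw',np.degrees(np.arctan(p[0])),'res',np.std(W[:,1]-np.polyval(p,W[:,0])))
    else: p=np.polyfit(W[:,1],W[:,0],1); print(nm,len(E),'x@y=.151',np.polyval(p,.151),'yaw',-np.degrees(np.arctan(p[0])),'res',np.std(W[:,0]-np.polyval(p,W[:,1])))
# table edges for reference (left & top)
L=[];T=[]
D=np.load('pics/topHm.npy'); C=cloud('top',D)
P=C[(np.abs(C[...,2]-.1664)<.005)&(np.abs(C[...,0]-.433)<.04)&(np.abs(C[...,1]-.15)<.04)]; print('centroid depth',P.mean(0),len(P),len(P)*(.0021**2)*1e6)
P=C[(np.abs(C[...,2]-.0823)<.005)&(np.abs(C[...,0]-.433)<.06)&(np.abs(C[...,1]-.15)<.06)]; print('table',cv2.minAreaRect((P[:,:2]*1000).astype(np.float32)))
```

```text
[[247 248 247 248 248 248 248 248 247 247 248 247 248 248 248 248 248 248 248 249 248 249 248 248 248 249 248 248 249 249]
 [247 248 248 248 248 248 248 249 248 248 248 248 249 249 249 249 249 249 246 246 247 249 250 250 250 250 250 250 250 250]
 [247 247 247 248 248 245 188  92  90  92  89  51  55  56  59  60  66  68  73  73  83 161 240 245 248 248 248 248 248 249]
 [246 246 246 247 247 243  87  80  81  81  82  82  81  83  82  83  83  84  86  85  77  47  79 137 249 249 249 249 249 249]
 [246 246 246 247 247 244  86  84  79  79  81  81  81  85  83  84  84  83  86  85  78  46  73 126 244 250 249 250 250 249]
 [248 248 248 248 248 245 147  83  80  80  79  82  82  82  81  84  85  85  83  85  80  46  78  78 174 249 249 249 249 249]
 [247 247 248 248 248 245 145  82  78  79  80  80  81  80  81  82  80  82  83  86  82  41  80  74 121 176 249 250 249 249]
 [248 248 248 248 248 247 147  80  78  79  79  77  80  80  81  83  83  82  84  84  83  38  74  74 122 175 249 249 249 249]
 [247 247 247 247 247 245 143  81  77  79  78  78  77  79  82  80  82  82  84  83  81  40  76  73 126 177 250 250 25
[... 752 characters left out ...]
48 248 248 248 248 248 248 248 248 248 246 140 139 140 139 141 141 141 140 140 141 142 141 142 173 249 249 249 248]
 [249 249 249 249 249 249 249 249 249 249 249 248 208 207 208 208 205 204 204 204 204 216 249 249 249 249 249 249 249 249]
 [248 248 248 248 248 248 249 248 249 249 248 249 249 249 249 249 249 249 249 249 249 249 249 249 249 250 249 250 250 250]]
left 16 y@x=.434 0.16555678264405113 yaw 3.1404319434236543 res 0.000255533162887887
top 10 x@y=.151 0.45627329995321403 yaw 0.6556156178473143 res 9.327555505707575e-05
centroid depth [0.432 0.149 0.166] 351 1547.9099999999999
table ((433.71771240234375, 151.09133911132812), (100.28500366210938, 100.26669311523438), 1.975366473197937)
```

Run:
```python
from h import *
np.set_printoptions(precision=4,suppress=True,linewidth=170)
g=cv2.cvtColor(cv2.imread('pics/topHm.png'),cv2.COLOR_BGR2GRAY).astype(float)
print(g[256:262,260:279].astype(int)); print(g[278:284,260:279].astype(int))
# mid-height row 269: left/right, mid col: top/bottom
print('L',onz('top',[[261.9,269.5]],.1664),'R',onz('top',[[276.5,269.5]],.1664),onz('top',[[276.2,269.5]],.1664))
for u in (264,266): 
    a=g[276:286,u]; k=np.where((a[:-1]<163)&(a[1:]>=163))[0][0]; vb=276+k+(163-a[k])/(a[k+1]-a[k])
    a=g[252:264,u]; k=np.where((a[:-1]>163)&(a[1:]<=163))[0][0]; vt=252+k+(163-a[k])/(a[k+1]-a[k])
    W=onz('top',[[u,vt],[u,vb]],.1664); print(u,vt,vb,W[:,0],'len',W[0,0]-W[1,0],'mid',W.mean(0))
```

```text
[[249 249 249 249 248 248 248 248 248 248 248 248 249 249 248 249 249 249 249]
 [248 248 248 249 248 248 248 248 249 249 249 249 249 249 246 246 247 249 250]
 [248 248 244 239 240 240 240 239 239 239 239 240 240 236 198 199 210 243 249]
 [248 245 188  92  90  92  89  51  55  56  59  60  66  68  73  73  83 161 240]
 [247 243  92  85  80  80  82  82  84  84  84  85  84  83  86  85  73  52 129]
 [247 243  87  80  81  81  82  82  81  83  82  83  83  84  86  85  77  47  79]]
[[248 247 209  75  75  75  75  77  78  78  80  78  79  79  80  81  81  40  70]
 [247 246 210  72  75  75  76  76  76  77  81  80  80  81  80  82  77  40  66]
 [248 247 229  64  66  66  66  67  65  72  78  76  77  75  76  82  77  56  97]
 [249 249 248 179 177 175 174 166  81  89  88  86  86  85  87  99  97 104 142]
 [249 249 249 250 249 249 250 247 140 140 140 141 140 140 141 141 139 140 141]
 [248 248 248 248 248 249 248 246 140 139 139 139 139 139 141 141 140 139 139]]
L [[0.4332 0.1658 0.1664]] R [[0.4331 0.1349 0.1664]] [[0.4331 0.1356 0.1664]]
264 258.5133333333333 280.8738738738739 [0.4564 0.4092] len 0.04713105692990105 mid [0.4328 0.1614 0.1664]
266 258.50993377483445 280.89814814814815 [0.4564 0.4092] len 0.04718183298864642 mid [0.4328 0.1571 0.1664]
```

Run:
```python
from h import *
C=cloud('top',np.load('pics/topHm.npy')); z=C[...,2]
m=(np.abs(C[...,0]-.427)<.012)&(np.abs(C[...,1]-.381)<.012)&(z>.12); print('hub top',np.median(z[m]),m.sum())
m=(np.abs(C[...,0]-.395)<.008)&(np.abs(C[...,1]-.36)<.008)&(z>.12); print('arm',np.median(z[m]),m.sum())
for nm,(u,v) in dict(acid=(375,172),std=(165,198)).items(): print(nm,C[v,u])
o=ctrl.observe(); print(o['t'],np.round(o['force'],2)); ctrl.job_done()
```

```text
hub top 0.16136453750237367 123
arm 0.16096378696719266 54
acid [ 0.64934938 -0.0809059   0.13460347]
std [0.60212407 0.40646639 0.08875701]
21.85 [ 0.05 -0.26  0.1 ]
the job is handed in; nothing more can be done
```

I fitted the crank on the shaft and wound the table up about 16.4 mm. I then gripped the cell by its plain ends, turned it about 40° square to the beam, centred it and set it down. I handed the job in at about 22 s with the arm clear; no verdict was reported.

The last checks, from the top camera's averaged depth pictures unless noted:

| Check | Measured | Wanted |
|---|---|---|
| Window height | 124.4 mm | beam at 124.4–124.5 mm |
| Crank hub top / arm top | 161.4 mm / 161.0 mm | 161 mm (fully seated) |
| Brown bottle height | 135 mm | 135 mm (standing) |
| White bottle height | 89 mm | 88 mm (standing) |

- **Cell angle:** the single-edge readings scatter widely, with the left edge at 3.1° and the top edge at 0.7°. Their mean is 1.9°, against a beam at 1.8–2.0°. The tool's own angle at release was 1.8°.
- **Cell position:** the image edges put its centre about 0.7 mm off in x and 0.6 mm off in y from the middle of the beam. The tool position at release agreed with the target, but the coarser depth outline read about 1.5 mm off in both.
- **Side camera:** it first gave a beam height 2–4 mm higher than the top camera. It read known heights about 2 mm wrong, so I used the top camera.
- **Winding forces:** sideways force on the tool reached about 17 N, and vertical force 15 N, until I shifted the crank circle's centre by about 3 mm. The socket stayed on the shaft.

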